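# Load the mixing-ball feeder and hold its gate open

### The job

Pour all six glass mixing balls from the blue cup into the hopper of the ball feeder while its gate rod is still down, and stand the empty cup upright on the bench again. Then draw the gate rod straight up about 45 mm, so that its yellow band is out of the brass bush but the rod's lower part stays in it, and the balls run down into the feeder's tray; finish while still holding the rod up there, because it drops shut if let go. Leave the other things on the bench where they are.

Things in the scene. Friction and masses are not known exactly. Their poses are not given: they have to be found in the camera images.
- feeder: Fixed ball feeder, 138 mm wide (x), 335 long (y), 120 high. Origin on the bench below the rod's bore; z up. White hopper on its +y side, low aluminium tray on its -y side, brass bush block over a 46 mm wide throat between; floor slopes 15 degrees down from hopper to tray. The rod, when down, blocks the throat; raised 25 mm or more it lets the balls roll through by themselves in a second or two.
- bush_mouth (a point): Middle of the bore's mouth on the top face of the brass bush block (58 x 60 mm, 50 mm high), 120 mm above the bench; axes as the feeder's. The bore is upright, 21.5 mm wide and 50 mm long.
- hopper_mouth (a point): Middle of the hopper's open top, at rim height, 120 mm above the bench, 95 mm to +y of the bore; axes as the feeder's. In the feeder's frame the inside is 126 mm wide (x) from y = 100 to 150 mm; from there the walls converge to the 46 mm throat at y = 30 mm. Its floor is 42 to 74 mm above the bench.
- tray_floor (a point): Middle of the tray's floor, 6 mm above the bench, 112 mm to -y of the bore; axes as the feeder's. The tray is open above, inside 126 by 126 mm, its walls 45 mm above the bench.
- gate_rod: Loose steel rod in the bush, about 0.25 kg. Origin on its axis at its flange's underside, which rests on the bush top when down; z up. Below: 20 mm thick, 81 long, yellow band 26 to 36 mm below the flange. Above: flange 34 mm wide, 6 thick; neck 16 mm wide up to 20 mm; black round knob 30 mm wide, 20 to 50 mm above the origin. Slides freely, falls back when released; pulled 81 mm it comes out.
- cup: Blue flat-bottomed pouring cup, about 0.15 kg, holding six balls. Origin under its floor; z up, pouring lip towards -x. Inside 50 mm wide (y; outside 56), floor 4 mm thick from x = -33 to 32 mm, then a ramp rising at 23 degrees to the lip at x = -93 mm; all walls 30 mm high. Tilted lip down by about 45 degrees it empties.
- cup_grip (a point): Point in the upper part of the cup's upright wooden grip plate, behind its back wall, 41 mm to +x of the cup's origin and 68 mm above its underside. Plate: 12 mm thick along the cup's x, 40 mm wide along y, centred, top 85 mm above the bench. Axes as the cup's.
- cup_lip (a point): Middle of the cup's pouring lip, 93 mm to -x of its origin and 30 mm above its underside; axes as the cup's.
- ball0_center (a point): Centre of mixing ball 0, amber glass or yellow, 20 mm in diameter, about 11 g, slippery polished glass, in the cup at first.
- ball1_center (a point): Centre of mixing ball 1, amber glass or yellow, 20 mm in diameter, about 11 g, slippery polished glass, in the cup at first.
- ball2_center (a point): Centre of mixing ball 2, amber glass or yellow, 20 mm in diameter, about 11 g, slippery polished glass, in the cup at first.
- ball3_center (a point): Centre of mixing ball 3, amber glass or yellow, 20 mm in diameter, about 11 g, slippery polished glass, in the cup at first.
- ball4_center (a point): Centre of mixing ball 4, amber glass or yellow, 20 mm in diameter, about 11 g, slippery polished glass, in the cup at first.
- ball5_center (a point): Centre of mixing ball 5, amber glass or yellow, 20 mm in diameter, about 11 g, slippery polished glass, in the cup at first.
- pigment_jar: Bystander: blue pigment jar, 60 mm across, 75 mm high; origin under its middle.
- varnish_bottle: Bystander: amber varnish bottle, 56 mm across, 130 mm high; origin under its middle.
- tape_roll: Bystander: roll of paper tape lying flat, 100 mm across, 25 mm high; origin under its middle.
- flat_brush: Bystander: flat brush lying on the bench along its x axis, 200 mm long, 20 mm high, bristles to +x; origin on the bench at its middle.
- palette_knife: Bystander: broad palette knife (spatula) lying on the bench along its x axis, 280 mm long, 20 mm high, 65 mm wide blade to +x; origin on the bench at its middle.
There are look-alikes about, which are no part of the job. Several things have the shape of the cup; the one meant has the colours described above. Leave any green look-alike of the gate_rod alone.

How it is judged:
By the outcome, as a careful person would: the job done as asked, in the order asked, and still so for the second after the job is handed in, while the arm keeps its last pose, push and grip.
It also fails if it takes over 67 s, if anything falls off the work surface, if the arm or the gripper's body presses on something with over 40 N, if the wrist force passes 120 N, or if a joint passes its speed limit or range.

### The arm

A 7-joint arm with a two-finger parallel gripper is mounted at the origin on the work surface. World frame = base frame: x ahead of the robot, y to its left, z up, the work surface at z = 0. Lengths are in m, angles in degrees, forces in N, time in s.
With the tool pointing down it reaches from about 0.425 to 0.875 m from the base axis. Payload 8.4 kg.
Tool frame: the origin (TCP) lies at the very end of the fingers, on their centre line; the grasp point (between the pads) lies 19 mm behind it; z points along the fingers, y is the direction in which the jaws open and shut (so a half turn about z gives the same grasp; the last joint's range is limited). The gripper opens to 87 mm and grips with 3 to 60 N. Pads are 19 mm wide; open, the fingers measure 117 mm over their backs; the gripper's body (75 mm by 190 mm) begins 51 mm behind the grasp point.
Start: joints at [60.206, 19.091, 2.286, 83.961, -0.768, 76.965, -3.352], TCP at [0.265, -0.593, 0.192] pointing down, gripper open.
Joint ranges: [-147.57, 147.57], [-21.85, 119.76], [-74.77, 79.35], [14.55, 137.4], [-85.83, 265.84], [4.83, 119.75], [-152.11, 152.11]. Speed limits (degrees/s): [127.2, 127.2, 159.86, 159.86, 180, 180, 180].

### API

Orientations are given as [roll, pitch, yaw] about the fixed x, y, z axes, in that order (R = Rz(yaw) Ry(pitch) Rx(roll)).
In Python, from rig import sensors, vision, workorder gives the robot as it stands.
- The arm moves only by the tool play_rows, never from a script. Its argument "targets" is a list of rows, each a list of 6 numbers: the shift along the tool's x, y, z each as a share of 0.4 m, from -1 to 1, then the turn, a rotation vector about the tool's x, y, z each as a share of 60 degrees, from -1 to 1. In form: [[dx, dy, dz, rx, ry, rz], ...]. A call has 1 to 8 rows; each row is the pose to reach, as a shift and turn from the pose measured when the call began, along the tool's axes at that moment; what a row does not reach only later rows make up. A row lasts 1/8 s, in which the tool goes at most 62.5 mm and 10.7 degrees, less where a joint would pass 70% of its speed; a pose out of reach is approached as far as the arm can. A call with a number of a shift or a turn outside -1 to 1 is refused whole. A call with a gripper value outside its range is refused whole. "gripper" is the opening, from -1 (shut) to 1 (fully open), set as the call begins (left out, the last holds). The fingers move at their own pace and stop on an object; "squeeze" is the grip in N (left out, the last holds). Time passes only in rows, so rows that repeat a pose let the fingers close. It gives the time, the measured TCP pose, the force and the opening at its end, in the units of the state.
- sensors.get_state(): the state, without advancing time (a new reading comes with each control period).
- vision.snapshot(name): name is "side" or "top" or "wrist"; returns a dict with "image" (400x640x3 uint8, blue, green, red), "fx", "fy", "cx", "cy" (pixels), "extrinsics" (4x4, takes a point from camera to world coordinates). Camera axes: x right, y down, z forward; pixel columns grow to the right and rows downward; lengths in m; the calibration is good to about 2 mm. A picture is of the moment at which its call begins. There is no depth.
- workorder.finish_job(): hands the job in, once; it reports no verdict.
The state is a dict: "time": time; "joint_positions": joint angles; "qvel": joint speeds; "joint_efforts": joint torques, N m; "tool_pos": TCP position; "tool_rot": TCP orientation; "wrist_force": force on the tool from outside, world axes, zero at the start; "moment": the same for the moment, N m; "gripper_width": finger opening in m.
Only numpy, scipy, OpenCV 4.12 (cv2) and the standard library are available. Lean on these libraries where they do the work, as an engineer would, in place of code of your own. Each camera call takes 0.05 s, during which the arm holds its last target.

## Working session

There is one attempt and no reset: what is moved stays moved. The work goes in short steps, Python scripts to look and compute and a tool call to move; the robot and the scene stay as the last step left them, time stands still between calls to the robot, and variables do not carry over. Pictures are saved under pics/ and viewed, and the job is handed in when it is done.

Besides the shell and the picture viewer there is one more tool, called after "Emit:" in YAML: its name, and indented under it one key for each argument. play_rows: Moves the arm, as the interface text tells. Shift numbers are shares of 0.4 m and turn numbers shares of 60 degrees, none past 1 either way. Its arguments: {"type":"object","properties":{"targets":{"type":"array","items":{"type":"array","items":{"type":"number"}}},"gripper":{"type":"number"},"squeeze":{"type":"number"}},"required":["targets"]}

```bash
ls; mkdir -p pics
python3 - <<'E'
from rig import sensors, vision
import cv2,json
s=sensors.get_state(); print(s)
for n in ["side","top","wrist"]:
    d=vision.snapshot(n); cv2.imwrite(f"pics/{n}0.png",d["image"]); print(n,d["fx"],d["fy"],d["cx"],d["cy"],d["extrinsics"])
E
```

```text
pics
{'time': 0.0, 'joint_positions': array([60.207544  , 19.13108964,  2.28453291, 84.01156341, -0.76714827,
       76.96542384, -3.35002591]), 'qvel': array([-0.10826915, -0.03508308,  0.03856656, -0.05877979,  0.01586537,
        0.03052892, -0.01844264]), 'joint_efforts': array([-2.13921680e-04, -6.56364727e+01,  1.33520488e+00, -4.03800344e+01,
       -5.98880975e-02,  4.50352463e-02,  1.96278033e-04]), 'tool_pos': array([ 0.2652576 , -0.59283898,  0.19076254]), 'tool_rot': array([-1.79907407e+02,  6.85712326e-03,  2.41097082e+01]), 'wrist_force': array([ 0.3826999 , -0.03926305, -0.33556078]), 'moment': array([-0.01258028,  0.00185294, -0.00395584]), 'gripper_width': 0.08682815738489973}
side 480.37853081325494 480.37853081325494 313.3157954509681 206.3532872563 [[-0.70762168 -0.52196214  0.47626367 -0.15912936]
 [-0.7065199   0.53226583 -0.4663933   0.69025639]
 [-0.01005923 -0.66651977 -0.74541948  1.17969198]
 [ 0.          0.          0.          1.        ]]
top 451.99042873144015 451.99042873144015 316.3393379477897 201.28868634483763 [[ 1.03860595e-02 -9.80076037e-01  1.98350929e-01  3.06110170e-01]
 [-9.99945636e-01 -9.99623771e-03  2.96656967e-03  1.52778883e-02]
 [-9.24700810e-04 -1.98370956e-01 -9.80126578e-01  1.18370062e+00]
 [ 0.00000000e+00  0.00000000e+00  0.00000000e+00  1.00000000e+00]]
wrist 304.0191921673418 304.0191921673418 311.02678863077057 200.23193434557942 [[ 0.40852006 -0.88002954 -0.24219696  0.3304577 ]
 [-0.91274845 -0.39424589 -0.10705349 -0.56308076]
 [-0.00127492  0.26479839 -0.96430295  0.38320647]
 [ 0.          0.          0.          1.        ]]
```

View pics/side0.png

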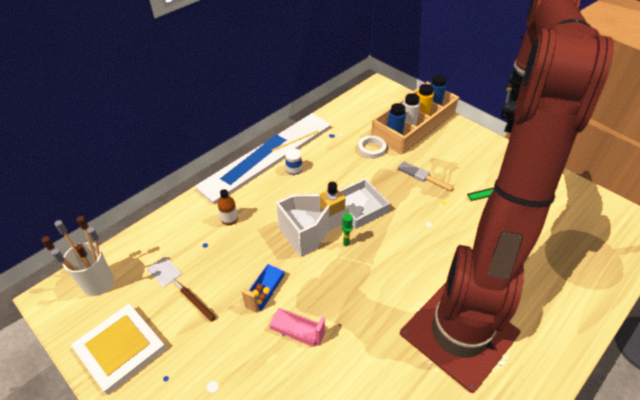

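View pics/top0.png

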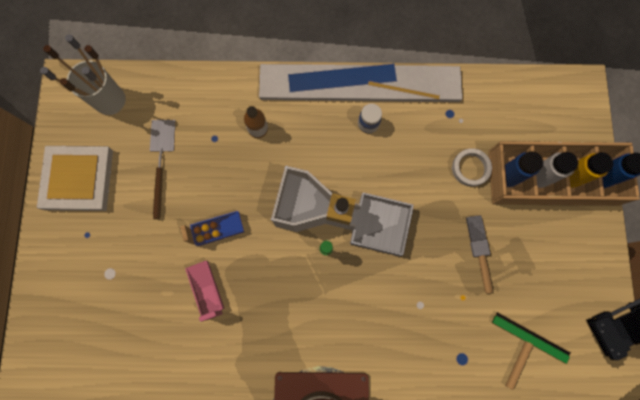

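View pics/wrist0.png

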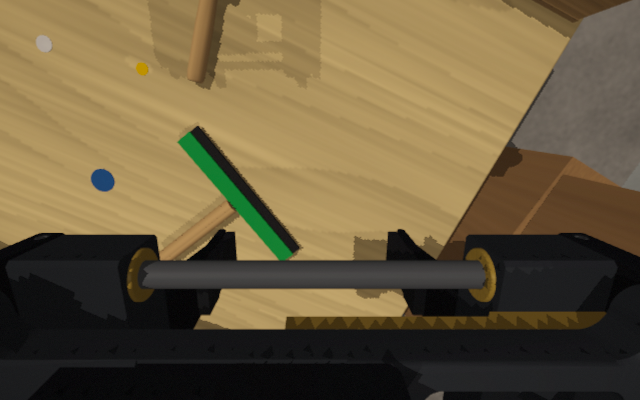

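```bash
cat > h.py <<'E'
import numpy as np, cv2
from rig import sensors, vision
def ray(d,px):
    E=np.array(d["extrinsics"]); v=np.array([(px[0]-d["cx"])/d["fx"],(px[1]-d["cy"])/d["fy"],1.0])
    return E[:3,3],E[:3,:3]@v
def onz(d,px,z):
    o,v=ray(d,px); return o+v*(z-o[2])/v[2]
def tri(d1,p1,d2,p2):
    o1,v1=ray(d1,p1);o2,v2=ray(d2,p2)
    t=np.linalg.lstsq(np.c_[v1,-v2],o2-o1,rcond=None)[0]
    a=o1+t[0]*v1;b=o2+t[1]*v2
    return (a+b)/2,np.linalg.norm(a-b)*1000
def proj(d,P):
    E=np.linalg.inv(np.array(d["extrinsics"]));c=E[:3,:3]@np.asarray(P)+E[:3,3]
    return np.array([c[0]/c[2]*d["fx"]+d["cx"],c[1]/c[2]*d["fy"]+d["cy"]])
def crop(img,x0,y0,x1,y1,k,name):
    c=cv2.resize(img[y0:y1,x0:x1],None,fx=k,fy=k,interpolation=cv2.INTER_CUBIC);cv2.imwrite("pics/"+name,c)
E
python3 - <<'E'
from h import *
t=cv2.imread("pics/top0.png"); s=cv2.imread("pics/side0.png")
crop(t,170,190,260,330,4,"c1.png"); crop(t,265,155,425,265,5,"c2.png")
crop(s,230,250,340,350,5,"c3.png");crop(s,265,170,405,260,5,"c4.png")
E
```

```text
(no output)
```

View pics/c1.png

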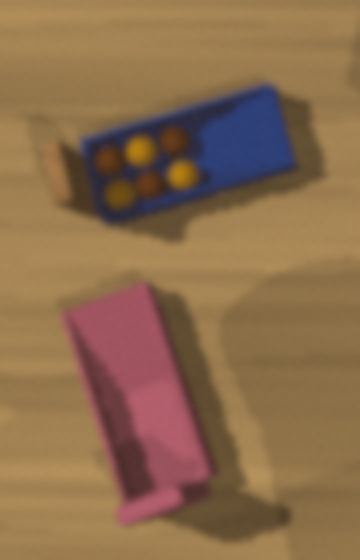

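View pics/c2.png

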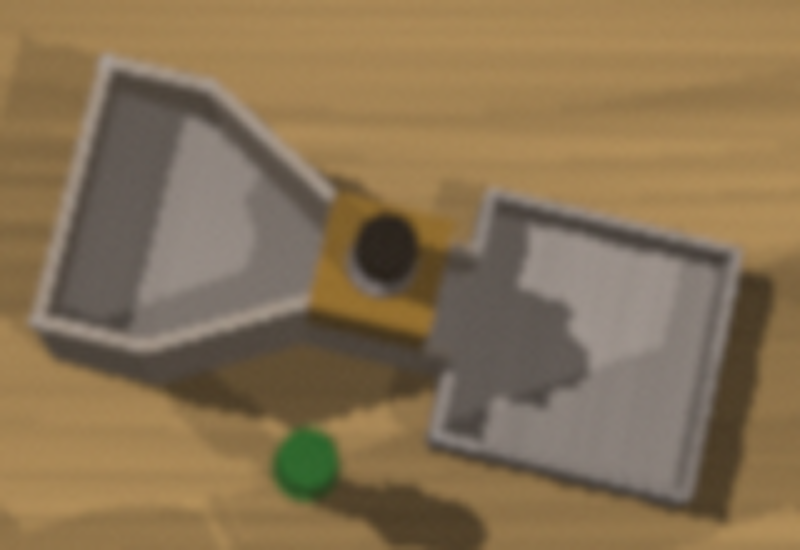

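View pics/c3.png

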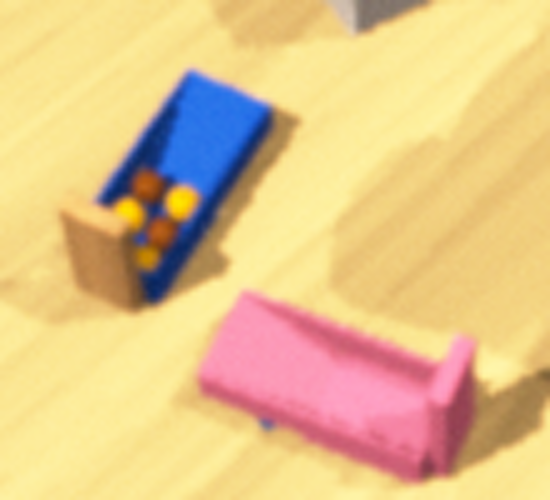

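View pics/c4.png

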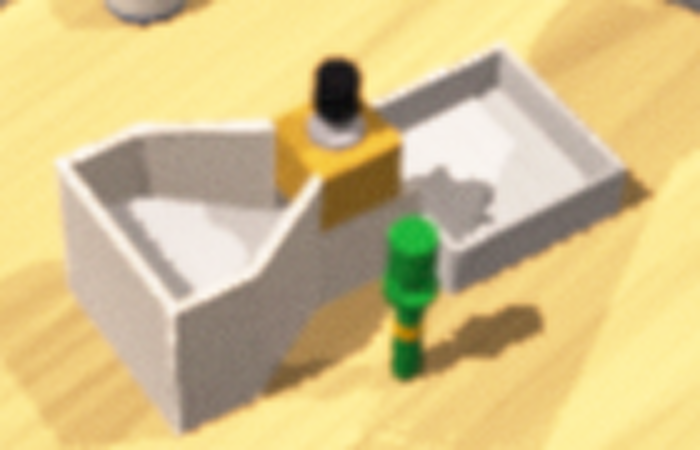

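Run:
```python
from h import *
T=vision.snapshot("top");S=vision.snapshot("side")
import pickle;pickle.dump((T,S),open("ts.pkl","wb"))
c=lambda x,y,k,ox,oy:((x+.5)/k-.5+ox,(y+.5)/k-.5+oy)
L1=onz(T,c(275,85,4,170,190),.03);L2=onz(T,c(297,166,4,170,190),.03)
B1=onz(T,c(84,138,4,170,190),.03);B2=onz(T,c(106,222,4,170,190),.03)
for n,p in zip("L1 L2 B1 B2".split(),(L1,L2,B1,B2)):print(n,p.round(4))
print("w",np.linalg.norm(L1-L2),np.linalg.norm(B1-B2),"len",np.linalg.norm(L1-B1),np.linalg.norm(L2-B2))
ax=(B1+B2-L1-L2)/2; ax/=np.linalg.norm(ax);print("cup yaw",np.degrees(np.arctan2(ax[1],ax[0])), "lip",(L1+L2)/2)
lip=(L1+L2)/2
print("grip pred",lip+ax*.134)
# side same
l1=onz(S,c(192,71,5,230,250),.03);l2=onz(S,c(272,108,5,230,250),.03);print("side lip",l1.round(4),l2.round(4))
g=[onz(S,c(*p,5,230,250),.085) for p in((62,211),(130,236),)];print("plate top back corners side",g[0].round(4),g[1].round(4),np.linalg.norm(g[0]-g[1]))
print("green/pink")
# feeder: hopper back corners, tray corners, bush corners, knob
F={k:onz(T,c(*p,5,265,155),z) for k,p,z in [("hA",(105,57),.12),("hB",(34,323),.12),("bA",(333,192),.12),("bB",(310,305),.12),("bC",(455,218),.12),("bD",(437,340),.12),("tA",(490,190),.045),("tB",(433,443),.045),("tC",(740,250),.045),("tD",(690,503),.045),("knob",(387,247),.17),("green",(306,462),.13)]}
for k,v in F.items():print(k,v.round(4))
kn,e=tri(T,c(387,247,5,265,155),S,c(338,72,5,265,170));print("knob tri",kn,e)
for a,b in [("hA","hB"),("tA","tB"),("tC","tD")]:
  d=F[a]-F[b];print(a,b,np.linalg.norm(d),np.degrees(np.arctan2(d[1],d[0])))
h=(F["hA"]+F["hB"])/2;t=(F["tC"]+F["tD"])/2;d=h-t;print("axis yaw",np.degrees(np.arctan2(d[1],d[0]))-90,np.linalg.norm(d[:2]))
```

```text
L1 [0.5122 0.2207 0.03  ]
L2 [0.4594 0.2042 0.03  ]
B1 [0.4762 0.3423 0.03  ]
B2 [0.4222 0.3247 0.03  ]
w 0.05523216310896482 0.056803269514576385 len 0.1267955641745479 0.12610784932361305
cup yaw 106.82532703792927 lip [0.48580486 0.21245062 0.03      ]
grip pred [0.44701789 0.3407143  0.03      ]
side lip [0.5113 0.2214 0.03  ] [0.4592 0.2063 0.03  ]
plate top back corners side [0.4609 0.3516 0.085 ] [0.4237 0.3362 0.085 ] 0.04026082427276427
green/pink
hA [0.6084 0.0944 0.12  ]
hB [0.4768 0.1251 0.12  ]
bA [ 0.5421 -0.0171  0.12  ]
bB [ 0.4868 -0.0063  0.12  ]
bC [ 0.5299 -0.0758  0.12  ]
bD [ 0.4705 -0.0668  0.12  ]
tA [ 0.5606 -0.1004  0.045 ]
tB [ 0.4296 -0.0703  0.045 ]
tC [ 0.5304 -0.2284  0.045 ]
tD [ 0.4007 -0.1992  0.045 ]
knob [ 0.5055 -0.0404  0.17  ]
green [ 0.4109 -0.0047  0.13  ]
knob tri [ 0.50514199 -0.0397877   0.17448174] 1.169310241920284
hA hB 0.1352252083171793 -13.118211295106576
tA tB 0.13446752935492995 -12.914281075520822
tC tD 0.13290984678038945 -12.694501938268598
axis yaw -13.39270167449007 0.33255300025974327
```

The blue cup with six balls is at top (215,229). Its look-alike is the pink cup at (205,290). The black-knobbed steel rod in the bush is at (342,204), and the green look-alike stands at (326,247). The close crops confirm both choices. The measured sizes (cup 56 mm wide, feeder 135 mm wide) agree with the description.

```bash
cat >> h.py <<'E'
from scipy.spatial.transform import Rotation as R
def rot(rpy): return R.from_euler("xyz",rpy,degrees=True)
def plan(wps,start=None):
    """wps: list of (pos, Rotation). prints rows relative to present pose"""
    s=sensors.get_state(); p0=np.array(s["tool_pos"]); r0=rot(s["tool_rot"])
    for p,r in wps:
        d=r0.inv().apply(np.array(p)-p0)/.4; w=(r0.inv()*r).as_rotvec(degrees=True)/60
        dist=np.linalg.norm(np.array(p)-p0); print(np.r_[d,w].round(3).tolist(),"mm %.0f deg %.1f"%(dist*1e3,np.linalg.norm(w)*60))
def down(yaw): return rot([180,0,yaw])
E
python3 - <<'E'
from h import *
plan([([.45,-.25,.32],down(83))])
E
```

```text
[0.772, -0.595, -0.322, -0.001, -0.0, -0.982] mm 410 deg 58.9
```

Emit:
play_rows:
  targets:
    - [0.77,-0.595,-0.32,0,0,-0.98]
    - [0.77,-0.595,-0.32,0,0,-0.98]
    - [0.77,-0.595,-0.32,0,0,-0.98]
    - [0.77,-0.595,-0.32,0,0,-0.98]
    - [0.77,-0.595,-0.32,0,0,-0.98]
    - [0.77,-0.595,-0.32,0,0,-0.98]
    - [0.77,-0.595,-0.32,0,0,-0.98]
  gripper: 1
  squeeze: 40

```text
time: 1.12
tool_pos: [0.451, -0.2469, 0.3208]
tool_rot: [179.9, -0.0, 83.2]
wrist_force: [-0.0, -0.7, 0.3]
gripper_width: 0.0872
```

Run:
```python
from h import *
plan([([.5,.08,.32],down(142))])
print(sensors.get_state()["joint_positions"])
```

```text
[0.826, 0.025, 0.002, 0.001, 0.0, -0.98] mm 331 deg 58.8
[ 41.6889598    1.92024453 -18.36209379  89.32897364   0.56517855
  88.78089198  16.52098979]
```

Emit:
play_rows:
  targets:
    - [0.825,0.025,0,0,0,-0.98]
    - [0.825,0.025,0,0,0,-0.98]
    - [0.825,0.025,0,0,0,-0.98]
    - [0.825,0.025,0,0,0,-0.98]
    - [0.825,0.025,0,0,0,-0.98]
    - [0.825,0.025,0,0,0,-0.98]

```text
time: 1.88
tool_pos: [0.4995, 0.0842, 0.3212]
tool_rot: [179.9, 0.0, 142.6]
wrist_force: [-1.0, -0.4, 0.7]
gripper_width: 0.0873
```

Run:
```python
from h import *
plan([([.446,.34,.22],down(197))])
print(sensors.get_state()["joint_positions"])
```

```text
[0.495, 0.426, 0.253, 0.001, 0.002, -0.907] mm 280 deg 54.4
[ 22.49218626   2.06778435 -37.75189718  89.43913858   1.2324912
  88.80756491  37.31603415]
```

Emit:
play_rows:
  targets:
    - [0.495,0.425,0.25,0,0,-0.907]
    - [0.495,0.425,0.25,0,0,-0.907]
    - [0.495,0.425,0.25,0,0,-0.907]
    - [0.495,0.425,0.25,0,0,-0.907]
    - [0.495,0.425,0.25,0,0,-0.907]
    - [0.495,0.425,0.25,0,0,-0.907]

```text
time: 2.62
tool_pos: [0.4437, 0.3419, 0.2203]
tool_rot: [179.9, -0.0, -162.6]
wrist_force: [-0.1, -0.8, -0.5]
gripper_width: 0.0873
```

Run:
```python
from h import *
print(sensors.get_state()["joint_positions"])
import pickle
d=vision.snapshot("wrist");pickle.dump(d,open("w1.pkl","wb")); cv2.imwrite("pics/w1.png",d["image"])
plan([([.446,.34,.049],down(197))])
print(proj(d,[.446,.34,.085]))
```

```text
[  3.70624569  14.25558181 -53.59696471  92.15538764  11.54705853
  79.43378904  56.22584604]
[-0.002, -0.001, 0.43, 0.001, 0.001, 0.003] mm 172 deg 0.2
[307.86797432 186.83900739]
```

View pics/w1.png

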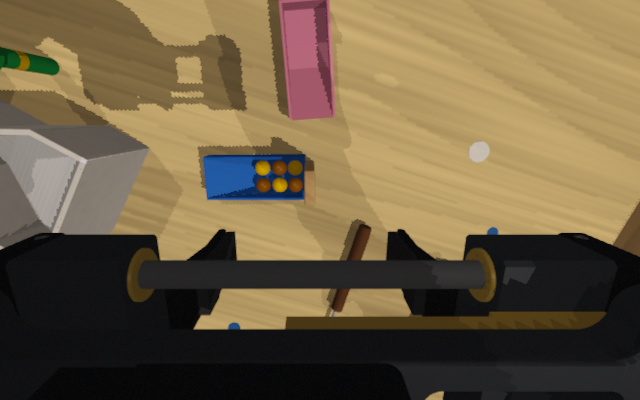

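Run:
```python
from h import *
i=cv2.imread("pics/w1.png"); crop(i,195,140,335,215,5,"w1c.png")
```

```text
(no output)
```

View pics/w1c.png

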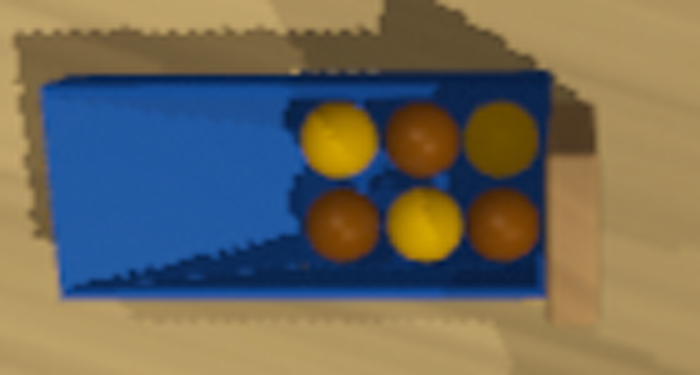

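Run:
```python
from h import *
import pickle; d=pickle.load(open("w1.pkl","rb"))
print(d["extrinsics"][:3,3])
c=lambda x,y,k,ox,oy:((x+.5)/k-.5+ox,(y+.5)/k-.5+oy)
for p in [(549,105),(595,105),(549,323),(600,323)]: print(onz(d,c(*p,5,195,140),.085).round(4))
for p in [(45,85),(62,297),(548,297),(549,75)]: print("wall",onz(d,c(*p,5,195,140),.03).round(4))
ax=np.array([np.cos(np.radians(107)),np.sin(np.radians(107)),0]);ay=np.array([-ax[1],ax[0],0])
g=np.array([.446,.34,.085])
for a in(-.006,.006):
  for b in(-.02,.02):
    for z in (.085,.0): print(a,b,z,((proj(d,[*(g+a*ax+b*ay)[:2],z])-[195,140])*5+2).round(0))
```

```text
[0.3733829  0.3203593  0.41271646]
[0.4194 0.3278 0.085 ]
[0.4164 0.3373 0.085 ]
[0.4662 0.3422 0.085 ]
[0.4628 0.3531 0.085 ]
wall [0.4601 0.2068 0.03  ]
wall [0.513  0.2226 0.03  ]
wall [0.4751 0.3435 0.03  ]
wall [0.4199 0.3269 0.03  ]
-0.006 -0.02 0.085 [539. 323.]
-0.006 -0.02 0.0 [547. 238.]
-0.006 0.02 0.085 [539. 146.]
-0.006 0.02 0.0 [547.  94.]
0.006 -0.02 0.085 [593. 323.]
0.006 -0.02 0.0 [590. 238.]
0.006 0.02 0.085 [594. 147.]
0.006 0.02 0.0 [591.  94.]
```

Run:
```python
from h import *
plan([([.4457,.341,.049],down(197))])
```

```text
[-0.002, 0.001, 0.43, 0.001, 0.001, 0.003] mm 172 deg 0.2
```

Emit:
play_rows:
  targets:
    - [-0.002,0.001,0.15,0,0,0]
    - [-0.002,0.001,0.28,0,0,0]
    - [-0.002,0.001,0.37,0,0,0]
    - [-0.002,0.001,0.428,0,0,0]
    - [-0.002,0.001,0.428,0,0,0]

```text
time: 3.3
tool_pos: [0.4461, 0.3387, 0.0487]
tool_rot: [-180.0, -0.1, -163.1]
wrist_force: [0.8, 0.9, 0.2]
gripper_width: 0.087
```

Emit:
play_rows:
  targets:
    - [0,0,0,0,0,0]
    - [0,0,0,0,0,0]
    - [0,0,0,0,0,0]
    - [0,0,0,0,0,0]
    - [0,0,0,0,0,0]
    - [0,0,0,0,0,0]
  gripper: -1
  squeeze: 40

```text
time: 4.05
tool_pos: [0.446, 0.3387, 0.0487]
tool_rot: [-180.0, -0.1, -163.1]
wrist_force: [0.6, -0.1, -0.0]
gripper_width: 0.0351
```

Fingers still closing.

Emit:
play_rows:
  targets:
    - [0,0,0,0,0,0]
    - [0,0,0,0,0,0]
    - [0,0,0,0,0,0]
    - [0,0,0,0,0,0]
    - [0,0,0,0,0,0]

```text
time: 4.68
tool_pos: [0.446, 0.3389, 0.0488]
tool_rot: [-180.0, -0.1, -163.1]
wrist_force: [-0.4, 1.5, 0.8]
gripper_width: 0.0112
```

Emit:
play_rows:
  targets:
    - [0,0,-0.06,0,0,0]
    - [0,0,-0.12,0,0,0]
    - [0,0,-0.12,0,0,0]

```text
time: 5.05
tool_pos: [0.4468, 0.3394, 0.0979]
tool_rot: [-180.0, 0.1, -163.1]
wrist_force: [-0.4, -0.5, -1.8]
gripper_width: 0.011
```

Run:
```python
from h import *
d=vision.snapshot("side");cv2.imwrite("pics/s2.png",d["image"]);crop(d["image"],180,180,400,345,3,"s2c.png")
```

```text
(no output)
```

View pics/s2c.png

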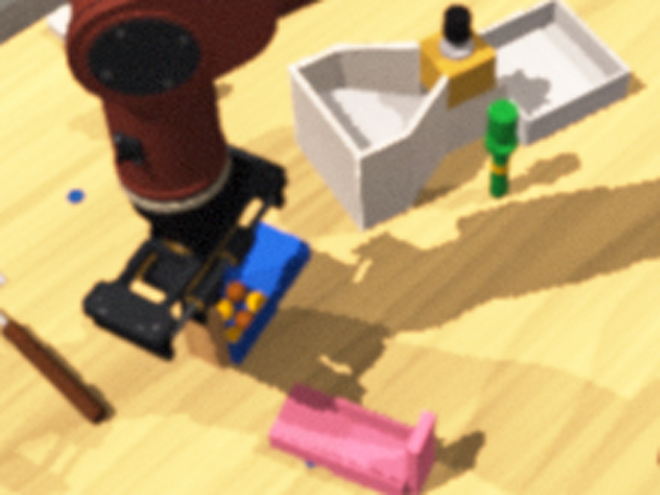

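```bash
cat >> h.py <<'E'
ROD=np.array([.505,-.040]); FY=np.array([np.sin(np.radians(13)),np.cos(np.radians(13))]); FX=np.array([FY[1],-FY[0]])
def F(x,y,z): return np.r_[ROD+x*FX+y*FY,z]
def cup(lip,th,yaw=167):
    r=down(yaw)*R.from_rotvec([-th,0,0],degrees=True)
    return lip-r.apply([0,-.134,.019]),r
E
python3 - <<'E'
from h import *
s=sensors.get_state();lip=s["tool_pos"]+rot(s["tool_rot"]).apply([0,-.134,.019]);print(lip,s["joint_positions"])
up=lip+[0,0,.10]
e=F(0,.105,.2)
y0=197
plan([cup(up*(1-k)+e*k,0,197-30*k) for k in (0,.25,.5,.75,1)])
print(cup(e,0)[0])
E
```

```text
[0.48534901 0.21055454 0.07777776] [  1.3831136   20.27280586 -51.44391036 101.27670895  17.16829949
  66.7770464   51.69767886]
[0.001, -0.0, -0.25, -0.001, -0.001, -0.001] mm 100 deg 0.1
[-0.042, -0.1, -0.264, -0.001, -0.001, 0.124] mm 114 deg 7.4
[-0.084, -0.205, -0.278, -0.001, -0.001, 0.249] mm 142 deg 14.9
[-0.124, -0.315, -0.292, -0.001, -0.0, 0.374] mm 179 deg 22.4
[-0.162, -0.431, -0.306, -0.001, -0.0, 0.499] mm 221 deg 29.9
[0.5587633  0.19287445 0.219     ]
```

Emit:
play_rows:
  targets:
    - [0,0,-0.06,0,0,0]
    - [0,0,-0.14,0,0,0]
    - [-0.01,-0.02,-0.22,0,0,0.03]
    - [-0.03,-0.07,-0.26,0,0,0.09]
    - [-0.06,-0.14,-0.27,0,0,0.17]
    - [-0.084,-0.205,-0.278,0,0,0.249]
    - [-0.105,-0.26,-0.285,0,0,0.31]
    - [-0.124,-0.315,-0.292,0,0,0.374]

```text
time: 6.1
tool_pos: [0.5313, 0.2311, 0.213]
tool_rot: [-179.9, -0.1, 174.2]
wrist_force: [0.7, 0.7, -1.7]
gripper_width: 0.0111
```

Run:
```python
from h import *
s=sensors.get_state();print(s["joint_positions"])
plan([cup(F(0,.105,.2),0),cup(F(0,.105,.165),12),cup(F(0,.105,.145),22)])
```

```text
[ 10.47778275  15.56540365 -46.02708127  90.31320623  11.35127041
  79.05625623  47.52398249]
[-0.078, -0.088, -0.015, -0.001, -0.001, 0.12] mm 47 deg 7.2
[-0.076, -0.105, 0.004, -0.201, -0.014, 0.12] mm 52 deg 14.1
[-0.073, -0.13, 0.001, -0.367, -0.024, 0.118] mm 60 deg 23.2
```

Emit:
play_rows:
  targets:
    - [-0.04,-0.045,-0.008,0,0,0.06]
    - [-0.078,-0.088,-0.015,0,0,0.12]
    - [-0.078,-0.088,-0.015,0,0,0.12]
    - [-0.077,-0.096,-0.005,-0.1,-0.007,0.12]
    - [-0.076,-0.105,0.004,-0.2,-0.014,0.12]
    - [-0.076,-0.105,0.004,-0.2,-0.014,0.12]

```text
time: 6.85
tool_pos: [0.5572, 0.1834, 0.2108]
tool_rot: [168.2, -0.0, 166.7]
wrist_force: [0.0, -0.3, -2.5]
gripper_width: 0.0111
```

Run:
```python
from h import *
s=sensors.get_state();print(s["joint_positions"])
lip=s["tool_pos"]+rot(s["tool_rot"]).apply([0,-.134,.019]);print(lip,F(0,.105,.165))
for n in("top","side"):
  d=vision.snapshot(n);print(n,proj(d,lip));cv2.imwrite(f"pics/{n}3.png",d["image"])
  x0,y0=(200,130) if n=="top" else (230,110)
  crop(d["image"],x0,y0,x0+200,y0+150,3.5,f"{n}3c.png")
plan([cup(F(0,.105,z),th) for z,th in((.145,22),(.14,26),(.14,30),(.14,34),(.14,38),(.14,42),(.14,46),(.14,50),(.14,55))])
```

```text
[ 24.0187049   11.18529258 -44.53890155  95.54784972  -2.25589707
  69.99258016  57.83771207]
[0.52793284 0.05951655 0.1646875 ] [0.52861986 0.06230886 0.165     ]
top [298.57417928 194.48311948]
side [302.73920675 200.14072663]
[-0.001, -0.025, -0.008, -0.169, 0.0, -0.0] mm 10 deg 10.1
[-0.001, -0.036, -0.018, -0.236, 0.0, -0.0] mm 16 deg 14.1
[-0.001, -0.045, -0.039, -0.302, 0.0, -0.0] mm 24 deg 18.1
[-0.001, -0.056, -0.06, -0.369, 0.0, -0.0] mm 33 deg 22.1
[-0.001, -0.069, -0.08, -0.436, 0.0, -0.0] mm 42 deg 26.1
[-0.001, -0.083, -0.099, -0.502, 0.0, -0.0] mm 52 deg 30.1
[-0.001, -0.098, -0.117, -0.569, 0.0, -0.0] mm 61 deg 34.1
[-0.001, -0.115, -0.134, -0.636, 0.0, -0.0] mm 71 deg 38.1
[-0.001, -0.137, -0.154, -0.719, 0.0, -0.0] mm 82 deg 43.1
```

View pics/top3c.png

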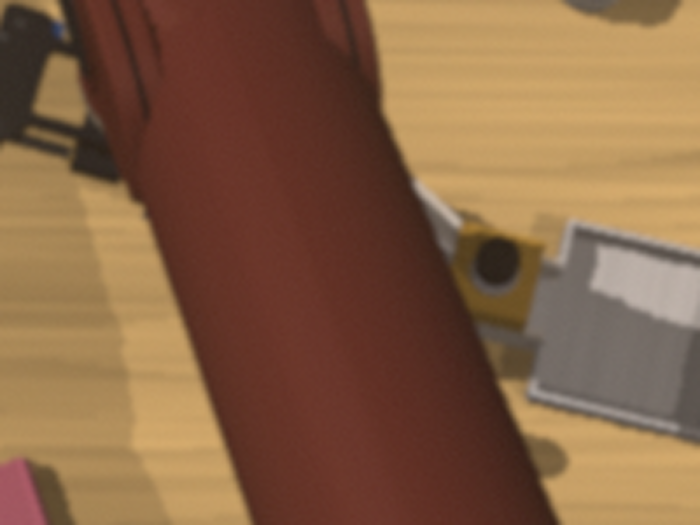

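View pics/side3c.png

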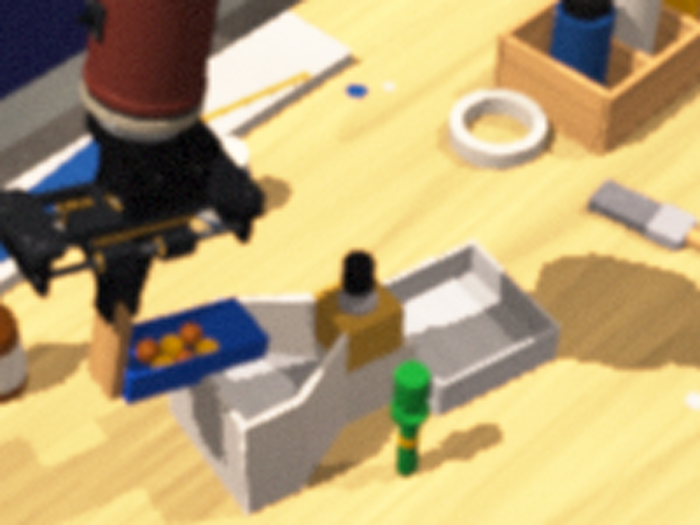

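The cup is level over the hopper at side crop (200,340) and all its balls are in. I'll start tilting slowly.

Emit:
play_rows:
  targets:
    - [0,-0.01,-0.004,-0.085,0,0]
    - [0,-0.022,-0.008,-0.169,0,0]
    - [0,-0.033,-0.018,-0.236,0,0]
    - [0,-0.042,-0.039,-0.302,0,0]
    - [0,-0.053,-0.06,-0.369,0,0]
    - [0,-0.066,-0.08,-0.436,0,0]
    - [0,-0.08,-0.099,-0.502,0,0]
    - [0,-0.095,-0.117,-0.569,0,0]

```text
time: 7.95
tool_pos: [0.5461, 0.143, 0.2506]
tool_rot: [133.9, 0.0, 167.3]
wrist_force: [0.4, -0.2, -2.0]
gripper_width: 0.0115
```

Run:
```python
from h import *
s=sensors.get_state();print(s["joint_positions"])
lip=s["tool_pos"]+rot(s["tool_rot"]).apply([0,-.134,.019]);print(lip,F(0,.105,.165))
for n in("side",):
  d=vision.snapshot(n);cv2.imwrite(f"pics/{n}4.png",d["image"])
  crop(d["image"],230,110,430,260,3.5,f"{n}4c.png")
plan([cup(F(0,.102,z),th) for z,th in((.14,50),(.14,55),(.14,60))])
```

```text
[ 49.12409692   7.76655    -40.54650608 107.28178305 -44.17149036
  69.97717155 103.27087722]
[0.52870041 0.06567084 0.1408816 ] [0.52861986 0.06230886 0.165     ]
[-0.001, -0.01, -0.03, -0.063, -0.001, -0.0] mm 13 deg 3.8
[-0.001, -0.018, -0.058, -0.146, -0.001, -0.0] mm 24 deg 8.8
[-0.001, -0.027, -0.086, -0.23, -0.001, -0.0] mm 36 deg 13.8
```

View pics/side4c.png

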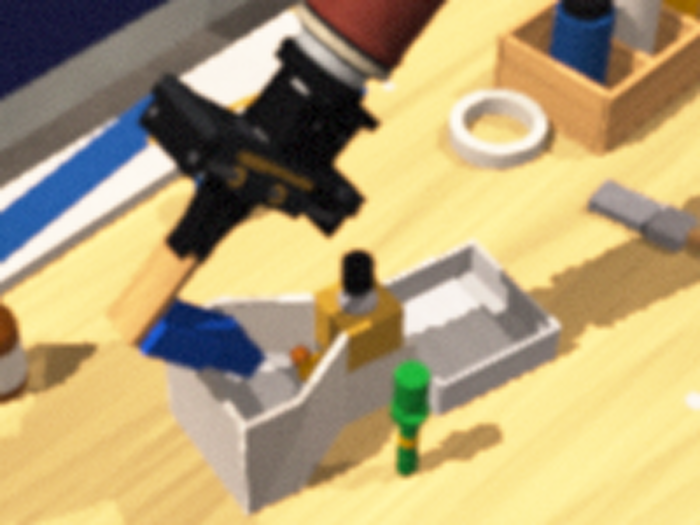

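Emit:
play_rows:
  targets:
    - [0,-0.01,-0.03,-0.063,0,0]
    - [0,-0.017,-0.05,-0.13,0,0]
    - [0,-0.017,-0.05,-0.13,0,0]
    - [0,-0.017,-0.05,-0.13,0,0]
    - [0,-0.017,-0.05,-0.13,0,0]
    - [0,-0.017,-0.05,-0.13,0,0]
    - [0,-0.017,-0.05,-0.13,0,0]
    - [0,-0.017,-0.05,-0.13,0,0]

```text
time: 9.0
tool_pos: [0.5419, 0.1217, 0.2586]
tool_rot: [126.0, -0.1, 167.1]
wrist_force: [0.6, 0.6, -1.6]
gripper_width: 0.0111
```

Run:
```python
from h import *
s=sensors.get_state();print(s["joint_positions"],s["tool_rot"])
for n in("side","top"):
  d=vision.snapshot(n);cv2.imwrite(f"pics/{n}5.png",d["image"])
  x0,y0=(230,130) if n=="top" else (260,150)
  crop(d["image"],x0,y0,x0+130,y0+100,6,f"{n}5c.png")
plan([cup(F(0,.105,z),th) for z,th in((.14,50),(.14,40),(.145,30),(.155,20),(.19,10),(.2,0))])
```

```text
[ 53.37284638  10.62091982 -38.92752317 108.8011598  -50.04116225
  73.55766231 111.56456117] [ 1.25986433e+02 -6.00453975e-02  1.67056442e+02]
[-0.001, 0.008, 0.027, 0.067, -0.001, -0.0] mm 11 deg 4.0
[-0.001, 0.007, 0.086, 0.234, -0.001, -0.0] mm 35 deg 14.0
[-0.001, 0.006, 0.137, 0.4, -0.001, -0.0] mm 55 deg 24.0
[-0.001, 0.005, 0.177, 0.567, -0.001, -0.0] mm 71 deg 34.0
[-0.001, 0.046, 0.176, 0.734, -0.001, 0.0] mm 73 deg 44.0
[-0.001, 0.028, 0.206, 0.9, -0.001, 0.0] mm 83 deg 54.0
```

View pics/side5c.png

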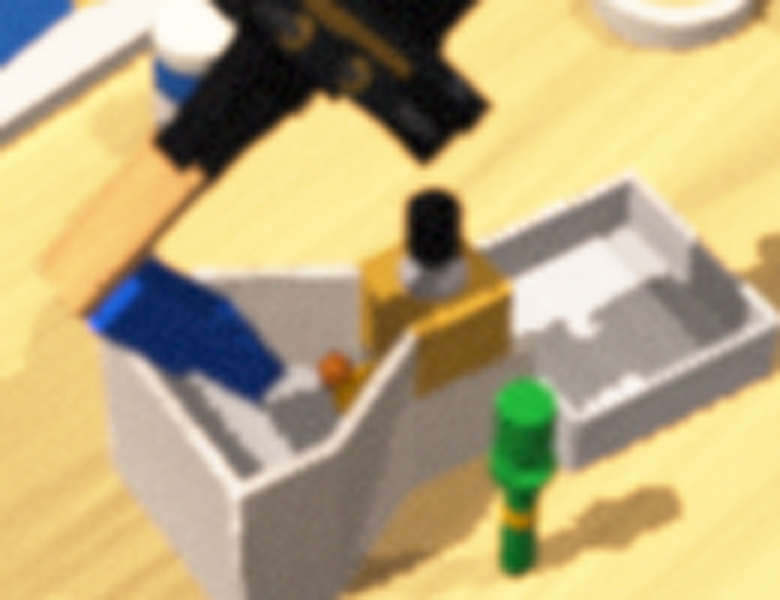

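View pics/top5c.png

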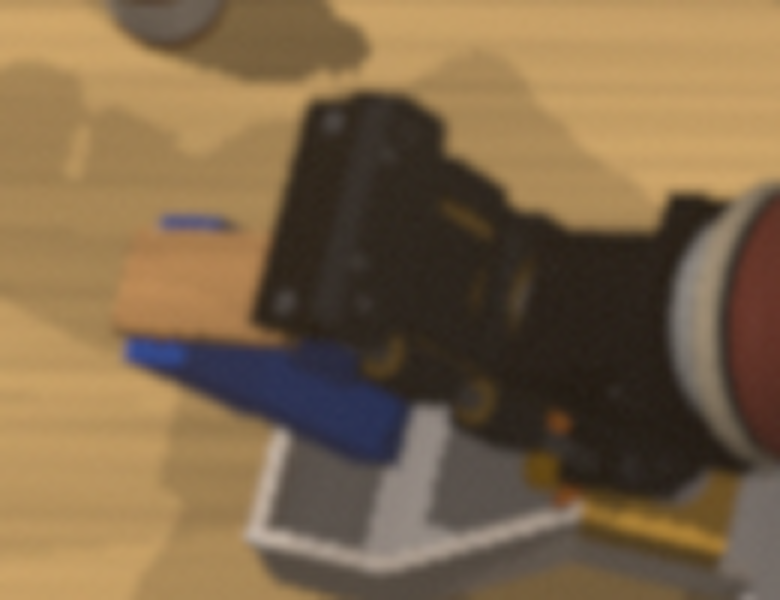

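Emit:
play_rows:
  targets:
    - [0,0.008,0.03,0.08,0,0]
    - [0,0.007,0.086,0.234,0,0]
    - [0,0.006,0.137,0.4,0,0]
    - [0,0.005,0.177,0.567,0,0]
    - [0,0.046,0.176,0.734,0,0]
    - [0,0.028,0.206,0.85,0,0]
    - [0,0.028,0.206,0.9,0,0]
    - [0,0.028,0.206,0.9,0,0]

```text
time: 10.1
tool_pos: [0.5577, 0.195, 0.2188]
tool_rot: [179.9, -0.2, 167.2]
wrist_force: [0.8, 0.0, -0.9]
gripper_width: 0.0112
```

Run:
```python
from h import *
s=sensors.get_state();print(s["joint_positions"],s["tool_rot"])
for n in("side",):
  d=vision.snapshot(n);cv2.imwrite(f"pics/{n}6.png",d["image"])
  crop(d["image"],240,140,370,240,6,f"{n}6c.png")
d=vision.snapshot("wrist");cv2.imwrite("pics/w6.png",d["image"])
```

```text
[ 13.94446992  16.8914712  -45.83756169  88.25953284  12.0420275
  80.07592271  44.46996643] [ 1.79917051e+02 -1.62056452e-01  1.67218256e+02]
```

View pics/side6c.png

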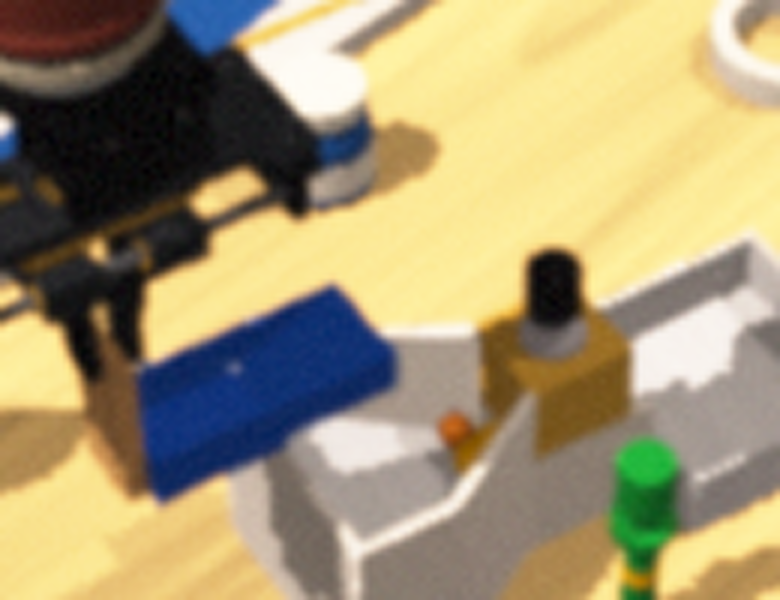

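View pics/w6.png

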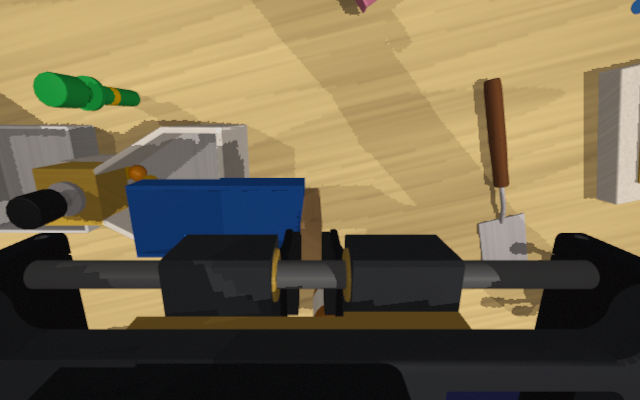

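Run:
```python
from h import *
i=cv2.imread("pics/side6.png")[170:240,245:345]
cv2.imwrite("pics/b6.png",cv2.resize(cv2.convertScaleAbs(i,alpha=2.2),None,fx=7,fy=7,interpolation=cv2.INTER_CUBIC))
plan([([.546,.235,.22],down(177)),([.446,.339,.15],down(197)),([.446,.339,.06],down(197))])
```

```text
[0.054, 0.096, -0.002, 0.002, -0.002, -0.166] mm 44 deg 10.0
[0.355, 0.293, 0.174, 0.002, -0.001, -0.5] mm 197 deg 30.0
[0.355, 0.293, 0.399, 0.002, -0.001, -0.5] mm 244 deg 30.0
```

View pics/b6.png

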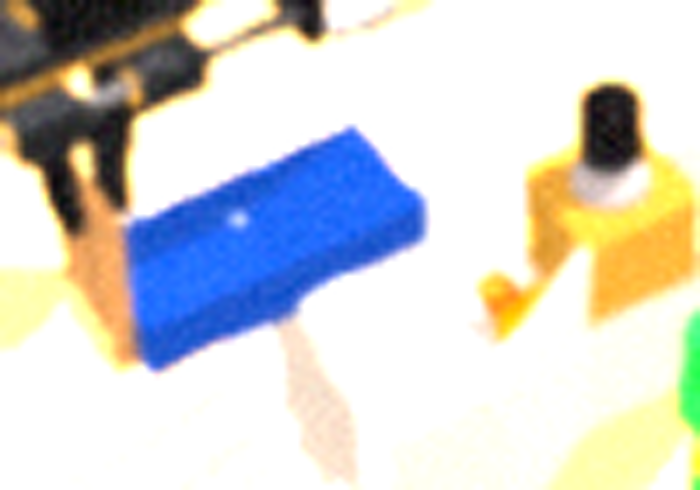

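Emit:
play_rows:
  targets:
    - [0.03,0.05,-0.01,0,0,-0.08]
    - [0.07,0.12,-0.01,0,0,-0.2]
    - [0.15,0.19,-0.005,0,0,-0.3]
    - [0.25,0.26,0.05,0,0,-0.4]
    - [0.355,0.293,0.14,0,0,-0.5]
    - [0.355,0.293,0.25,0,0,-0.5]
    - [0.355,0.293,0.36,0,0,-0.5]
    - [0.355,0.293,0.39,0,0,-0.5]

```text
time: 11.2
tool_pos: [0.4438, 0.3379, 0.0613]
tool_rot: [179.9, -0.3, -162.9]
wrist_force: [-0.5, 0.4, -1.8]
gripper_width: 0.0112
```

Run:
```python
from h import *
plan([([.446,.339,.049],down(197))])
for n in("side",):
  d=vision.snapshot(n);cv2.imwrite(f"pics/{n}7.png",d["image"])
  crop(d["image"],220,180,350,310,4.5,f"{n}7c.png")
```

```text
[-0.006, 0.001, 0.031, 0.001, -0.004, 0.001] mm 13 deg 0.3
```

View pics/side7c.png

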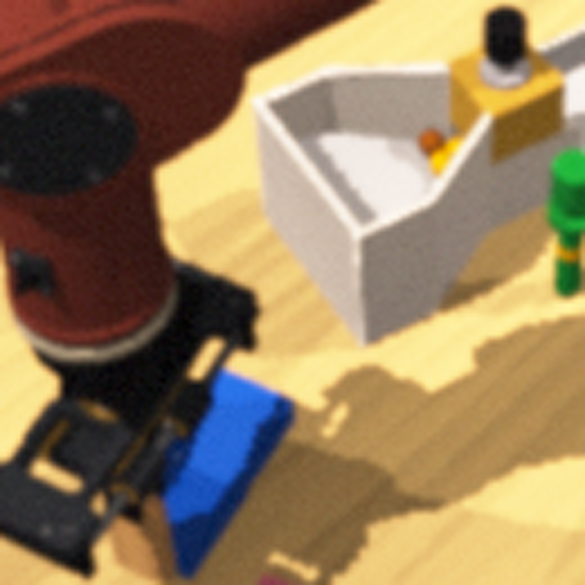

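Emit:
play_rows:
  targets:
    - [-0.003,0,0.012,0,0,0]
    - [-0.005,0,0.022,0,0,0]
    - [-0.005,0,0.03,0,0,0]
    - [-0.005,0,0.031,0,0,0]

```text
time: 11.75
tool_pos: [0.4463, 0.3388, 0.0492]
tool_rot: [179.9, -0.2, -163.0]
wrist_force: [0.4, 0.1, -0.9]
gripper_width: 0.0109
```

Emit:
play_rows:
  targets:
    - [0,0,0.001,0,0,0]
    - [0,0,0.001,0,0,0]
    - [0,0,0.001,0,0,0]
    - [0,0,0.001,0,0,0]
    - [0,0,0.001,0,0,0]
  gripper: 0.1

```text
time: 12.38
tool_pos: [0.4463, 0.3389, 0.0488]
tool_rot: [179.9, -0.2, -163.0]
wrist_force: [-1.1, -0.0, -0.6]
gripper_width: 0.0466
```

Emit:
play_rows:
  targets:
    - [0,0,-0.08,0,0,0]
    - [0,0,-0.22,0,0,0]
    - [0,0,-0.38,0,0,0]
    - [0,0,-0.5,0,0,0]
    - [0,0,-0.6,0,0,0]

```text
time: 13.0
tool_pos: [0.4473, 0.3389, 0.2912]
tool_rot: [179.9, -0.1, -163.0]
wrist_force: [-0.2, 0.2, -0.6]
gripper_width: 0.048
```

Run:
```python
from h import *
s=sensors.get_state();print(s["joint_positions"])
plan([([.505,-.04,.30],down(167)),([.505,-.04,.30],down(137))])
d=vision.snapshot("side");cv2.imwrite("pics/s8.png",d["image"])
crop(d["image"],220,160,410,320,4,"s8c.png")
```

```text
[  6.002023    13.54374167 -56.49546015  85.0369812   11.12323981
  87.48116977  56.78659479]
[0.14, -0.948, -0.023, 0.001, -0.002, 0.501] mm 383 deg 30.0
[0.14, -0.948, -0.023, 0.001, -0.003, 1.001] mm 383 deg 60.0
```

View pics/s8c.png

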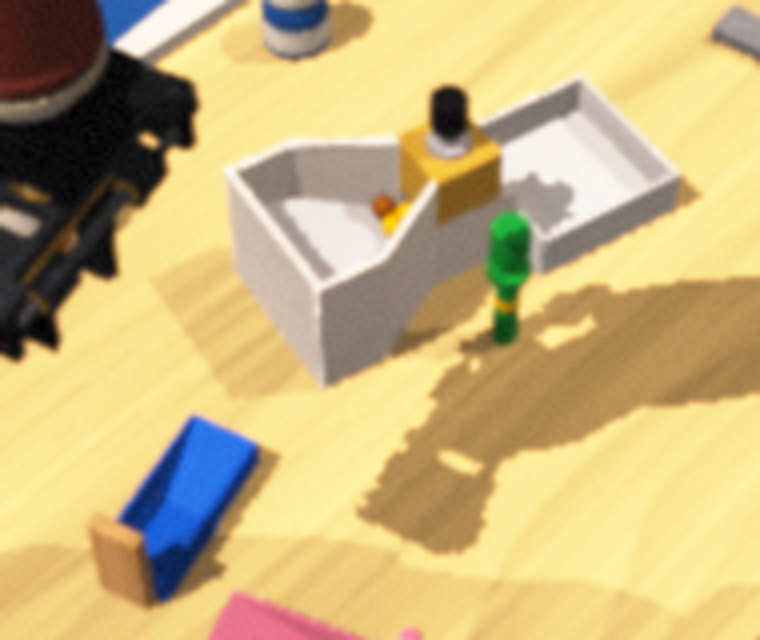

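Emit:
play_rows:
  targets:
    - [0.14,-0.948,-0.023,0,0,1.0]
    - [0.14,-0.948,-0.023,0,0,1.0]
    - [0.14,-0.948,-0.023,0,0,1.0]
    - [0.14,-0.948,-0.023,0,0,1.0]
    - [0.14,-0.948,-0.023,0,0,1.0]
    - [0.14,-0.948,-0.023,0,0,1.0]
    - [0.14,-0.948,-0.023,0,0,1.0]
    - [0.14,-0.948,-0.023,0,0,1.0]
  gripper: 0.65

```text
time: 14.05
tool_pos: [0.5058, -0.0386, 0.3034]
tool_rot: [179.7, -0.1, 137.0]
wrist_force: [0.1, 0.7, 0.4]
gripper_width: 0.072
```

Run:
```python
from h import *
s=sensors.get_state();print(s["joint_positions"],s["tool_rot"])
d=vision.snapshot("wrist");cv2.imwrite("pics/w9.png",d["image"]);import pickle;pickle.dump(d,open("w9.pkl","wb"))
print(proj(d,[.505,-.04,.17]),proj(d,[.505,-.04,.12]))
plan([([.505,-.04,.17],down(137)),([.505,-.04,.136],down(137))])
```

```text
[ 34.92153263   2.19300346 -36.080504    91.32097764   1.0247823
  86.81093319  45.84591551] [ 1.79740714e+02 -1.17690035e-01  1.37040253e+02]
[309.26376624 186.58994859] [309.27939129 177.80811276]
[-0.004, -0.008, 0.334, 0.004, -0.002, 0.003] mm 134 deg 0.3
[-0.004, -0.008, 0.419, 0.004, -0.002, 0.003] mm 168 deg 0.3
```

View pics/w9.png

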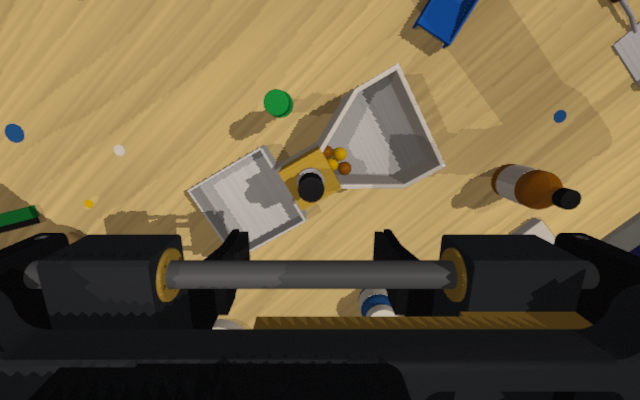

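Run:
```python
from h import *
import pickle
d=pickle.load(open("w9.pkl","rb")); i=d["image"]
crop(i,265,130,365,210,7,"w9c.png")
p=proj(d,[.505,-.04,.17]); 
for q in [(311.2,186.5)]: print(onz(d,q,.17))
m=(i.max(2)<60).astype(np.uint8); m[:150]=0;m[215:]=0;m[:,:285]=0;m[:,345:]=0
n,l,st,c=cv2.connectedComponentsWithStats(m);print(st[1:],c[1:])
```

```text
[ 0.50637649 -0.03837698  0.17      ]
[[298 173  26  29 588]] [[310.38095238 186.91836735]]
```

View pics/w9c.png

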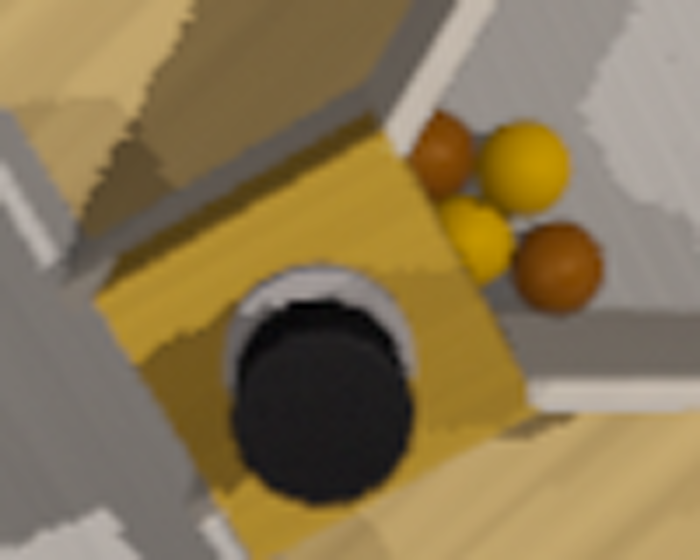

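Run:
```python
from h import *
import pickle
d=pickle.load(open("w9.pkl","rb"))
c=lambda x,y:((x+.5)/7-.5+265,(y+.5)/7-.5+130)
print(onz(d,c(322,414),.17),onz(d,c(320,357),.126))
plan([([.506,-.04,.17],down(137)),([.506,-.04,.136],down(137))])
```

```text
[ 0.50773056 -0.0405821   0.17      ] [ 0.50753696 -0.04065988  0.126     ]
[-0.005, -0.006, 0.334, 0.004, -0.002, 0.003] mm 134 deg 0.3
[-0.006, -0.007, 0.419, 0.004, -0.002, 0.003] mm 168 deg 0.3
```

Emit:
play_rows:
  targets:
    - [-0.005,-0.007,0.1,0,0,0]
    - [-0.005,-0.007,0.22,0,0,0]
    - [-0.005,-0.007,0.32,0,0,0]
    - [-0.005,-0.007,0.38,0,0,0]
    - [-0.005,-0.007,0.415,0,0,0]
    - [-0.005,-0.007,0.418,0,0,0]

```text
time: 14.85
tool_pos: [0.5055, -0.0389, 0.1361]
tool_rot: [179.7, -0.1, 137.3]
wrist_force: [0.2, -0.3, 0.2]
gripper_width: 0.0718
```

Emit:
play_rows:
  targets:
    - [0,0,0,0,0,0]
    - [0,0,0,0,0,0]
    - [0,0,0,0,0,0]
    - [0,0,0,0,0,0]
    - [0,0,0,0,0,0]
    - [0,0,0,0,0,0]
  gripper: -1
  squeeze: 25

```text
time: 15.6
tool_pos: [0.5055, -0.0388, 0.1362]
tool_rot: [179.7, -0.1, 137.3]
wrist_force: [-1.2, -0.2, 1.1]
gripper_width: 0.0282
```

Emit:
play_rows:
  targets:
    - [0,0,0,0,0,0]
    - [0,0,0,0,0,0]
    - [0,0,-0.008,0,0,0]
    - [0,0,-0.016,0,0,0]
    - [0,0,-0.025,0,0,0]
    - [0,0,-0.025,0,0,0]

```text
time: 16.35
tool_pos: [0.5057, -0.039, 0.1466]
tool_rot: [179.7, -0.1, 137.3]
wrist_force: [0.5, -0.2, -1.6]
gripper_width: 0.0276
```

Run:
```python
from h import *
d=vision.snapshot("side");cv2.imwrite("pics/s10.png",d["image"])
crop(d["image"],275,140,405,260,5,"s10c.png")
s=sensors.get_state();print(s["wrist_force"],s["moment"],s["tool_rot"])
```

```text
[-0.04458227  0.69219647 -1.59100084] [ 0.07247358 -0.12808325  0.00483172] [ 1.79733165e+02 -1.22100530e-01  1.37263877e+02]
```

View pics/s10c.png

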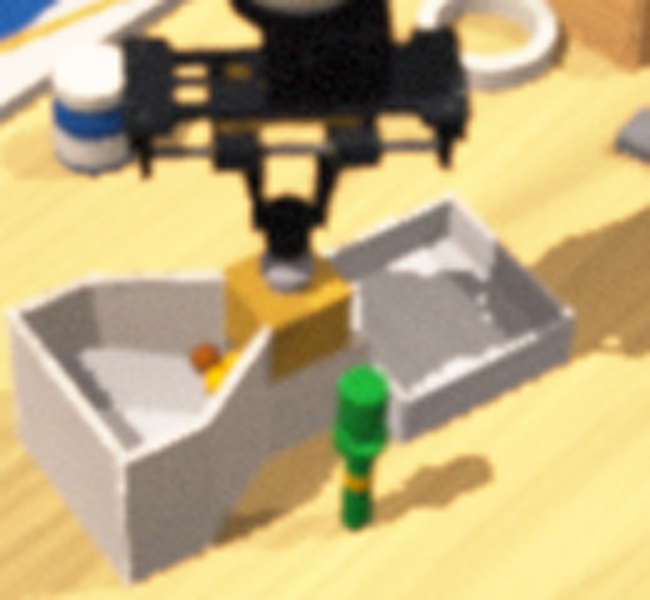

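Emit:
play_rows:
  targets:
    - [0,0,-0.02,0,0,0]
    - [0,0,-0.045,0,0,0]
    - [0,0,-0.07,0,0,0]
    - [0,0,-0.087,0,0,0]
    - [0,0,-0.087,0,0,0]
    - [0,0,-0.087,0,0,0]
    - [0,0,-0.087,0,0,0]
    - [0,0,-0.087,0,0,0]

```text
time: 17.4
tool_pos: [0.5054, -0.039, 0.181]
tool_rot: [179.7, -0.1, 137.3]
wrist_force: [0.5, -0.1, -2.7]
gripper_width: 0.0281
```

Emit:
play_rows:
  targets:
    - [0,0,0,0,0,0]
    - [0,0,0,0,0,0]
    - [0,0,0,0,0,0]
    - [0,0,0,0,0,0]
    - [0,0,0,0,0,0]
    - [0,0,0,0,0,0]
    - [0,0,0,0,0,0]
    - [0,0,0,0,0,0]

```text
time: 18.4
tool_pos: [0.5054, -0.0391, 0.1809]
tool_rot: [179.7, -0.1, 137.3]
wrist_force: [-0.2, 0.7, -2.2]
gripper_width: 0.0277
```

Run:
```python
from h import *
d=vision.snapshot("side");cv2.imwrite("pics/s11.png",d["image"])
crop(d["image"],265,130,405,260,5,"s11c.png")
d=vision.snapshot("top");cv2.imwrite("pics/t11.png",d["image"])
crop(d["image"],265,150,425,270,5,"t11c.png")
d=vision.snapshot("wrist");cv2.imwrite("pics/w11.png",d["image"])
```

```text
(no output)
```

View pics/s11c.png

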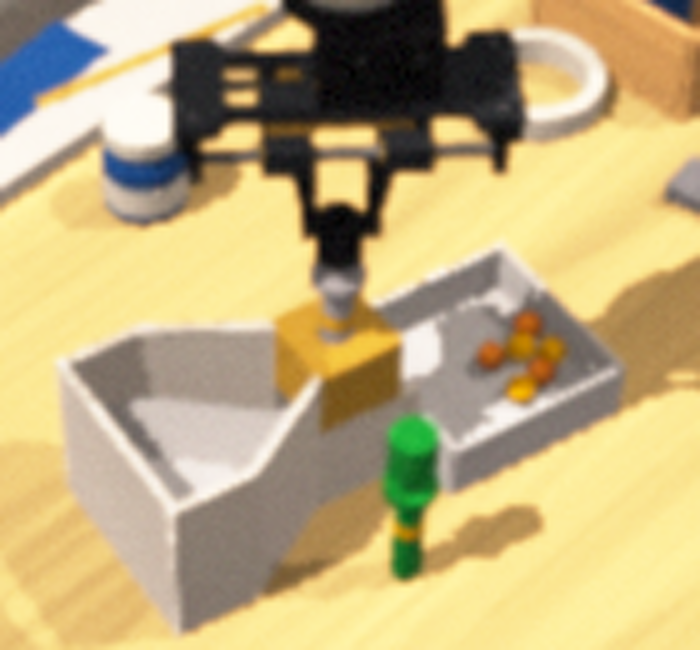

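View pics/t11c.png

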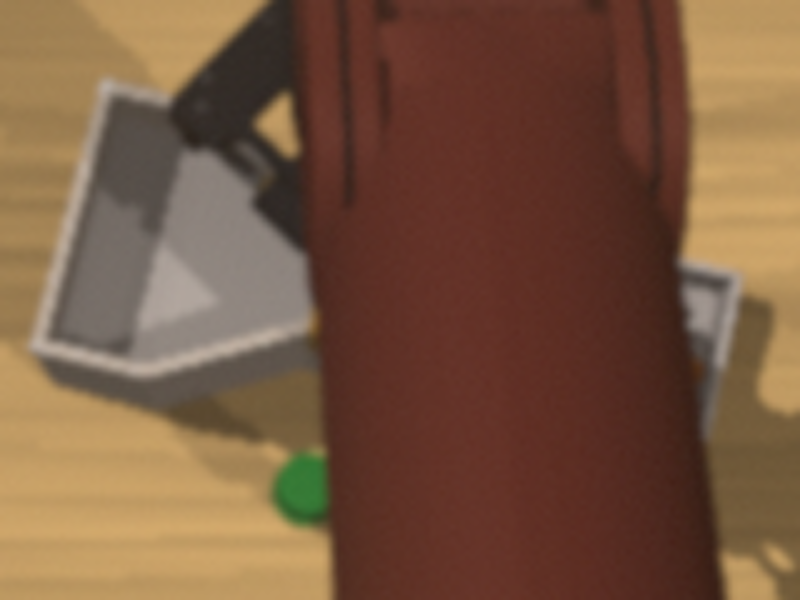

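View pics/w11.png

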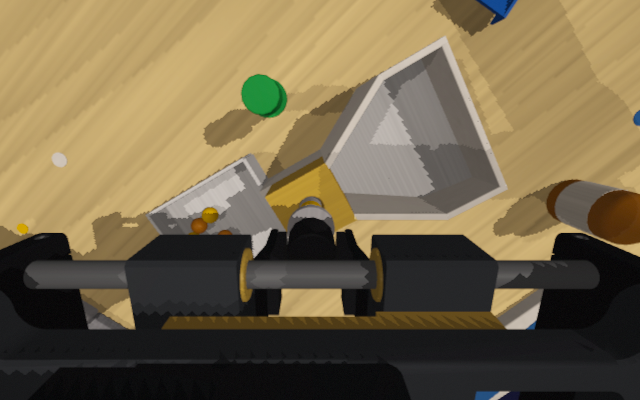

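All six balls are in the tray at side crop (485–555, 320–390). The hopper is empty, and the yellow band shows above the bush with steel below it at (333,325). Handing in.

Run:
```python
from rig import workorder, sensors
s=sensors.get_state();print(s["time"],s["tool_pos"],s["gripper_width"],s["wrist_force"])
print(workorder.finish_job())
```

```text
18.55 [ 0.50542565 -0.03907998  0.18095794] 0.027937906602007404 [-0.4555192   0.00418216 -3.45674613]
the job is handed in; nothing more can be done
None
```

The job is done and handed in at 18.6 s. I poured the six balls from the blue cup into the hopper with the gate rod down, then stood the empty cup upright at its original spot. After that I drew the gate rod up about 45 mm, and the arm is still holding it there.

- **Balls:** the last side view shows all six in the tray, and the part of the hopper in view is empty. The arm hid most of the tray from the top camera, so the count rests on the side view, with the wrist view showing only a few of them.
- **Rod:** the yellow band is above the bush with the lower part still in it. The grip was steady at 28 mm on the knob.
- **Forces:** the wrist force stayed within about 4 N at every reading I took.
- **Measurements:** the camera views disagreed by 2–3 mm on the rod's position. The grasp worked without side load.
- **Other things on the bench:** I never touched the pink cup, the green rod or the bystanders.

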